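# Run down a bushing nut in the assembly bay and back it off

### The job

Slide the blue tote with the brown bushing along the rollers, without lifting or tipping it, fully home against the stop of the bay. Then screw the round knurled brass nut on the bushing's stud down (clockwise seen from above) until it bottoms out, back it off a quarter turn, and finish while holding it there, still firmly gripping the nut, with the tote still home. Leave the other parts and tools lying on the surface where they are.

Things in the scene. Friction and masses are not known exactly. Their poses are not given: they have to be found in the camera images.
- tote: Blue open-topped plastic tote, 130 mm wide (x), 190 mm long (y), 55 mm high, walls 6 mm, on the roller lane; 0.6 to 0.9 kg with the bushing bolted in. Origin: centre of its underside. +y points along the lane to the bay, so its rear wall, the one to push, is at y = -95 mm, its front wall at y = +95 mm. The bushing's axis stands at x = 0, y = +30 mm; behind it the tote is empty.
- tote_rear (a point): Middle of the outside of the tote's rear wall, 36 mm above the tote's underside and clear above the side rails: a place to push. Axes as the tote's. Nothing stands behind it. The brown porcelain in the tote is up to 88 mm across, below 105 mm above the tote's underside; the stud's top is 170 mm above it.
- lane: Fixed yellow roller lane, 162 mm wide (x), standing at a slight angle that varies; origin under it on the work surface; +y points to the bay. Eight free rollers, y = -255 to +25 mm, tops 50 mm up; then the bay's flat aluminium plate, y = 50 to 250 mm, 49 mm up. Side rails, y = -285 to 265 mm, 76 mm high, guide the tote with 4 mm play on either side.
- bay (a point): Where the tote's origin lies when it is fully home, its front wall against the stop. +y points along the lane to the stop, z up. The stop is a plate 105 mm high with its face at y = +95 mm. The tote slides on the bay plate with a few newtons of friction and stays where it is left. The work surface is 49 mm below this point.
- nut: Round knurled brass nut, 44 mm diameter, 28 mm high, on the bushing's stud, with a white radial mark on top. Origin: on its axis at its underside, z up. The bare stud sticks out 10 to 13 mm above its top. Grip it from above at any angle; nothing stands beside it at its height, and fingertips may reach 10 mm below its underside.
- nut_grip (a point): Point on the nut's axis, half way up its height (14 mm above its underside).
- nut_turn (a joint): Turn of the nut on its thread relative to the tote, rad: 0 = bottomed out (hard stop), negative = backed off; grows clockwise seen from above. Starts 2.0 to 3.4 rad short of the stop. 3 mm along the stud per turn; turns against a light friction (0.06 N m), stays where left. At the stop the gripped nut slips in the fingers.
- spare: Bystander, to be left alone: spare small brown porcelain bushing, 72 mm wide, 137 mm tall with a bare brass stud, origin under its base.
- cone0: Bystander, to be left alone: tan conical porcelain insulator, 64 mm wide, 44 mm tall, origin under its centre.
- cone1: Bystander, to be left alone: second, identical tan conical insulator, origin under its centre.
- bignut: Bystander, to be left alone: square brass nut 50 x 50 x 18 mm, lying flat, origin under its centre.
- gasket: Bystander, to be left alone: black rubber gasket ring, 90 mm across, 12 mm thick, lying flat, origin under its centre.
- screwdriver: Bystander, to be left alone: screwdriver with a wooden handle, about 200 mm long, lying flat.
- wrench: Bystander, to be left alone: steel wrench, about 170 mm long, lying flat.
There are look-alikes about, which are no part of the job. What is shaped like the tote but orange or pink is not meant.

How it is judged:
On the way, in this order (a step that is already met when the one before it is completed fails the run):
1. the tote is fully home in the bay (y of tote in the frame of bay above -0.008 m and horizontal distance between tote and bay below 0.014 m and angle between the y axis of tote and the y axis of bay, either way round below 0.09 rad and angle between tote's own z axis and vertical below 0.06 rad), for 0.2 s.
2. with the tote home, the nut is bottomed out (all of step 1 and value of joint nut_turn above -0.07 rad), for 0.2 s.
At the end, for the whole second after the job is handed in: The tote is home (within 8 mm of the stop, straight to 5 degrees, flat), the nut stands a quarter turn (90 degrees, +-15 degrees) back from its stop, not turning, and the fingers still grip it (over 4 N in total) through the last second (all of step 1 and value of joint nut_turn between -1.831 and -1.311 rad and velocity of joint nut_turn between -0.1 and 0.1 rad/s and contact force between the fingers and nut above 4 N); the arm keeps its last pose, push and grip.
It fails at once if the tote was lifted or tipped (height (world z) of tote above 0.075 m or angle between tote's own z axis and vertical above 0.2 rad).
It fails at once if another part or tool was moved (over 20 mm) (distance of any of spare, cone0, cone1, bignut, gasket, screwdriver, wrench from where it was at the start of the episode above 0.02 m).
It also fails if it takes over 72 s, if anything falls off the work surface, if the arm or the gripper's body presses on something with over 40 N, if the wrist force passes 120 N, or if a joint passes its speed limit or range.

### The arm

A 6-joint arm with a two-finger parallel gripper is mounted at the origin on the work surface. World frame = base frame: x ahead of the robot, y to its left, z up, the work surface at z = 0. Lengths are in m, angles in rad, forces in N, time in s.
With the tool pointing down it reaches from about 0.3 to 0.875 m from the base axis. Payload 6.4 kg.
Tool frame: the origin (TCP) lies midway between the tips of the shut fingers; the grasp point (between the pads) lies 19 mm behind it; z points along the fingers, y is the line along which they close (so a half turn about z gives the same grasp; the last joint's range is limited). The gripper opens to 85 mm and grips with 20 to 120 N. Pads are 22 mm wide; open, the fingers measure 114 mm over their backs; the gripper's body (76 mm by 85 mm) begins 54 mm behind the grasp point. The pads swing forward as they close: fully open they stand 13 mm farther back than shut.
Start: joints at [-1.437, 0.181, 1.607, -0, 1.354, -0.206], TCP at [0.192, -0.542, 0.231] pointing down, gripper open.
Joint ranges: [-2.99, 2.99], [-0.89, 2.07], [0.3, 2.58], [-1.14, 4.28], [0, 2.63], [-3.12, 3.12]. Speed limits (rad/s): [2.57, 2.57, 3.01, 3.14, 3.14, 3.14].

### API

Orientations are given as a unit quaternion [w, x, y, z].
In Python, from bench import status, camera, ctrl gives the robot as it stands. The module is installed in compiled form; this text tells all that it offers.
- The arm moves only by the shell command python3 -m handwheel 'ROWS'. ROWS is JSON, a list that holds one entry, the list of rows, each a list of 7 numbers: the opening, from -1 (shut) to 1 (fully open), then the shift along the tool's x, y, z in cm, then the turn, a rotation vector about the tool's x, y, z in degrees. A call has 1 to 10 rows; each row is the pose to reach, as a shift and turn from the pose commanded when the call began, along the tool's axes at that moment; what a row does not reach only later rows make up. A row lasts 1/8 s, in which the tool goes at most 62.5 mm and 10.7 degrees, less where a joint would pass 70% of its speed; a pose out of reach is approached as far as the arm can. A call with a gripper value outside its range is refused whole. The fingers move at their own pace and stop on an object; the grip force is fixed at half the most. Time passes only in rows, so rows that repeat a pose let the fingers close. It gives the time, the measured TCP pose, the force, the opening and the grip force at its end, in the units of the state.
- status.get_obs(): the state, without advancing time (a new reading comes with each control period).
- camera(name): name is "scene" or "top"; returns a dict with "frame" (420x560x3 uint8, blue, green, red), "depth" (420x560 float32, m along the optical axis (not along the pixel's ray), 0 where there is no reading), "fx", "fy", "cx", "cy" (pixels), "extrinsics" (4x4, takes a point from camera to world coordinates). Camera axes: x right, y down, z forward; pixel columns grow to the right and rows downward; lengths in m; the calibration is good to about 2 mm. A picture is of the moment at which its call begins.
- ctrl.hand_in(): hands the job in; it is judged then, once.
The state is a dict: "time_s": time; "q": joint angles; "dq": joint speeds; "joint_efforts": joint torques, N m; "eef_pos": TCP position; "eef_rot": TCP orientation; "wrist_force": force on the tool from outside, world axes, zero at the start; "torque": the same for the moment, N m; "opening": opening from 0.0 (shut) to 1.0 (fully open); "grasp_force": force on a finger pad.
Only numpy, scipy, OpenCV 4.12 (cv2) and the standard library are available. Lean on these libraries where they do the work, as an engineer would, in place of code of your own. Each camera call takes 0.05 s, during which the arm holds its last target. There are 200 camera calls.

## Working session

There is one attempt and no reset: what is moved stays moved. The work goes in short steps, Python scripts to look and compute and a shell command to move; the robot and the scene stay as the last step left them, time stands still between calls to the robot, and variables do not carry over. Pictures are saved under pics/ and viewed, at most 10 in all, crops included, and the job is handed in when it is done.

```bash
mkdir -p pics
python3 - <<'E'
from bench import status,camera
import cv2,numpy as np
print(status.get_obs())
for n in("scene","top"):
    c=camera(n);cv2.imwrite(f"pics/{n}0.png",c["frame"]);np.savez(f"{n}0.npz",**c)
    print(n,c["fx"],c["cx"],c["cy"],np.round(c["extrinsics"],3).tolist())
E
```

```text
{'time_s': 0.0, 'q': array([-1.43728112e+00,  1.81528990e-01,  1.60802136e+00, -2.60884796e-05,
        1.35380235e+00, -2.06318554e-01]), 'dq': array([ 3.02290893e-04, -4.00312225e-04, -3.42661118e-05,  2.15907431e-03,
       -1.70478756e-03, -4.54837161e-04]), 'joint_efforts': array([-1.53551773e-03, -4.44865680e+01, -3.51346064e+01, -2.95389782e-04,
        9.21854982e-03, -1.21741192e-05]), 'eef_pos': array([ 0.19158732, -0.5415485 ,  0.23038448]), 'eef_rot': array([-8.79907032e-04,  9.85597967e-01,  1.69103141e-01,  1.92999368e-05]), 'wrist_force': array([0.29946353, 0.90870608, 0.68978886]), 'torque': array([0.01271993, 0.02559045, 0.02592151]), 'grasp_force': 0.0, 'opening': 1.0032018868561172}
scene 524.9257113670346 271.524303487556 207.9451896200972 [[0.875, 0.399, -0.273, 0.918], [0.483, -0.74, 0.468, -0.747], [-0.015, -0.542, -0.84, 1.411], [0.0, 0.0, 0.0, 1.0]]
top 470.8811834293585 274.57290526434906 205.07216396949775 [[0.008, -0.999, 0.034, 0.446], [-1.0, -0.008, 0.019, -0.064], [-0.019, -0.034, -0.999, 1.463], [0.0, 0.0, 0.0, 1.0]]
```

View pics/scene0.png

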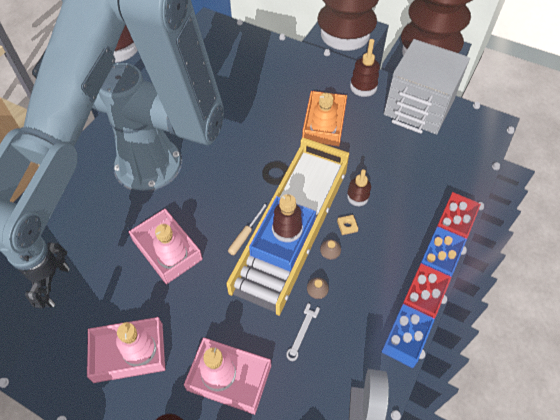

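View pics/top0.png

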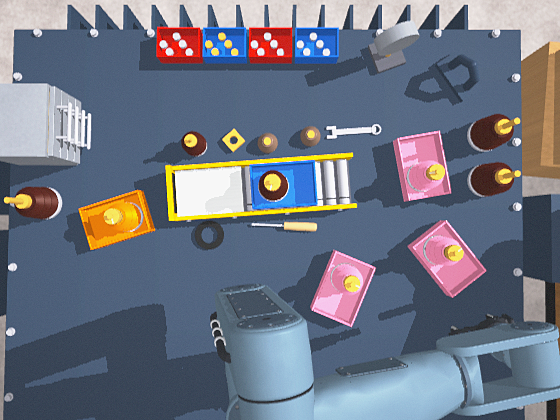

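The scene view shows the blue tote on the yellow lane at about (283,225), the robot at left. In the top view the tote is at about (283,185), the nut at (272,182), and the bay plate at the left (207,190), so the push goes to world +y.

```bash
cat > h.py <<'E'
import numpy as np,cv2
from bench import status,camera
def cloud(c):
    v,u=np.mgrid[:420,:560];d=c["depth"]
    p=np.stack([(u-c["cx"])/c["fx"]*d,(v-c["cy"])/c["fy"]*d,d],-1)
    E=c["extrinsics"];return p@E[:3,:3].T+E[:3,3],cv2.cvtColor(c["frame"],cv2.COLOR_BGR2HSV)
def measure(c,verbose=True):
    P,H=cloud(c);h,s=H[...,0],H[...,1];ok=c["depth"]>0
    reg=ok&(abs(P[...,0]-.5)<.15)&(abs(P[...,1]+.05)<.42)
    blue=reg&(h>100)&(h<120)&(s>150)&(P[...,2]>.09)&(P[...,2]<.118)
    yel=reg&(h>20)&(h<35)&(s>150)&(H[...,2]>80)
    return P,H,blue,yel,reg
E
python3 - <<'E'
from h import *
for n in("top","scene"):
    c=dict(np.load(n+"0.npz"));P,H,blue,yel,reg=measure(c)
    print(n)
    y=yel&(P[...,2]>.065)&(P[...,2]<.085)
    for nm,m in(("rails",y),("rim",blue)):
        m=cv2.morphologyEx(m.astype(np.uint8),cv2.MORPH_OPEN,np.ones((2,2)))>0
        print(nm,m.sum(),np.round(cv2.minAreaRect(P[m][:,:2].astype(np.float32)),4) if 0 else cv2.minAreaRect(P[m][:,:2].astype(np.float32)),P[m][:,2].mean())
    y=yel&(P[...,2]>.095)&(P[...,2]<.115)
    print("stop",y.sum(),P[y].mean(0),P[y].min(0),P[y].max(0))
    b=reg&(P[...,2]>.17)&(P[...,2]<.24)
    print("nut",b.sum(),P[b].mean(0),P[b].min(0),P[b].max(0))
    for lo in np.arange(.18,.235,.005):
        q=b&(P[...,2]>lo)&(P[...,2]<=lo+.005);print(round(lo,3),q.sum(),P[q][:,:2].mean(0).round(4) if q.any() else"", P[q][:,:2].min(0).round(3) if q.any() else"", P[q][:,:2].max(0).round(3) if q.any() else"")
c=np.load("top0.npz")["frame"][140:240,150:370];cv2.imwrite("pics/crop1.png",cv2.resize(c,None,fx=3.6,fy=3.6,interpolation=2))
E
```

```text
top
rails 1373 ((0.5348566770553589, -0.00624963641166687), (0.18697765469551086, 0.5667457580566406), 5.19270133972168) 0.07380437777464963
rim 426 ((0.5318135023117065, -0.06927923858165741), (0.16929803788661957, 0.19330915808677673), 5.642345905303955) 0.10137361691095866
stop 314 [0.5249782  0.26694906 0.104913  ] [0.44717204 0.25319337 0.09544019] [0.60693611 0.28145798 0.1144087 ]
nut 222 [ 0.54950501 -0.03252636  0.20884049] [ 0.52926015 -0.05436774  0.17041538] [ 0.5725472  -0.01140882  0.22518239]
0.18 1 [ 0.5367 -0.0489] [ 0.537 -0.049] [ 0.537 -0.049]
0.185 1 [ 0.5473 -0.0543] [ 0.547 -0.054] [ 0.547 -0.054]
0.19 3 [ 0.5367 -0.0301] [ 0.53  -0.052] [ 0.541 -0.014]
0.195 2 [ 0.5409 -0.0316] [ 0.538 -0.052] [ 0.543 -0.011]
0.2 21 [ 0.5487 -0.0332] [ 0.53  -0.054] [ 0.573 -0.014]
0.205 109 [ 0.5512 -0.0324] [ 0.529 -0.052] [ 0.57  -0.012]
0.21 60 [ 0.5478 -0.0319] [ 0.529 -0.052] [ 0.569 -0.014]
0.215 12 [ 0.5504 -0.0337] [ 0.545 -0.039] [ 0.555 -0.028]
0.22 10 [ 0.5491 -0.0316] [ 0.544 -0.036] [ 0.555 -0.025]
0.225 1 [ 0.5547 -0.0334] [ 0.555 -0.033] [ 0.555 -0.033]
0.23 0   
scene
rails 0 ((0.0, 0.0), (0.0, 0.0), 0.0) nan
rim 224 ((0.5574651956558228, -0.06448401510715485), (0.12791171669960022, 0.18928976356983185), 4.191299915313721) 0.09168369383586195<stdin>:8: RuntimeWarning: Mean of empty slice.
  ret = ret.dtype.type(ret / rcount)
<stdin>:10: RuntimeWarning: Mean of empty slice.
  ret = um.true_divide(
Traceback (most recent call last):
ValueError: zero-size array to reduction operation minimum which has no identity
```

Run:
```python
from h import *
c=dict(np.load("top0.npz"));P,H,blue,yel,reg=measure(c)
E=c["extrinsics"]
v,u=np.mgrid[:420,:560]
def ray(u,v,z):
    d=np.stack([(u-c["cx"])/c["fx"],(v-c["cy"])/c["fy"],np.ones_like(u,float)],-1)@E[:3,:3].T
    return E[:3,3]+d*((z-E[2,3])/d[...,2])[...,None]
R=ray(u,v,.076)
y=yel&(R[...,1]>-.29)&(R[...,1]<.25)&(P[...,2]>.06)
lines=[]
for nm,sel in(("lo",R[...,0]<.54),("hi",R[...,0]>=.54)):
    m=y&sel; x=R[m]
    ys=np.arange(-.27,.25,.02);pts=[]
    for a in ys:
        k=x[(x[:,1]>a)&(x[:,1]<a+.02)]
        if len(k)>3: pts.append((k[:,1].mean(),k[:,0].mean(),k[:,0].min(),k[:,0].max()))
    pts=np.array(pts);print(nm,[np.polyfit(pts[:,0],pts[:,i],1).round(4) for i in(1,2,3)],pts[:,0].min(),pts[:,0].max())
# full yellow extents
yy=yel&(P[...,2]>.06);print("yext",R[yy][:,1].min(),R[yy][:,1].max())
s=yel&(P[...,2]>.095)&(P[...,2]<.115);S=ray(u,v,.105)[s];print("stop",S.mean(0),[ (S[(abs(S[:,0]-x)<.01)][:,1].min().round(4),S[(abs(S[:,0]-x)<.01)][:,1].max().round(4)) for x in(.46,.5,.55,.59)])
bl=reg&(H[...,0]>100)&(H[...,0]<120)&(H[...,1]>150)&(P[...,2]>.085)
B=ray(u,v,.105)[bl];print("blue",B.min(0),B.max(0),cv2.minAreaRect(B[:,:2].astype(np.float32)))
cc=c["frame"][140:240,150:370];cv2.imwrite("pics/crop1.png",cv2.resize(cc,None,fx=3.6,fy=3.6,interpolation=2))
```

```text
lo [array([-0.0811,  0.4725]), array([-0.0819,  0.4677]), array([-0.0844,  0.4792])] -0.25993384908138234 0.24038026124765827
hi [array([-0.0753,  0.6177]), array([-0.0681,  0.606 ]), array([-0.0803,  0.6276])] -0.2576754920462476 0.2405301737181176
yext -0.4935969940410777 0.3515847966476491
stop [0.52497866 0.26693281 0.105     ] [(np.float64(0.2551), np.float64(0.27)), (np.float64(0.2559), np.float64(0.2735)), (np.float64(0.2624), np.float64(0.2772)), (np.float64(0.2659), np.float64(0.2808))]
blue [ 0.48378762 -0.15783504  0.105     ] [0.6239071 0.0336384 0.105    ] ((0.5522196292877197, -0.06232324242591858), (0.13025331497192383, 0.18850713968276978), 4.297616958618164)
```

View pics/crop1.png

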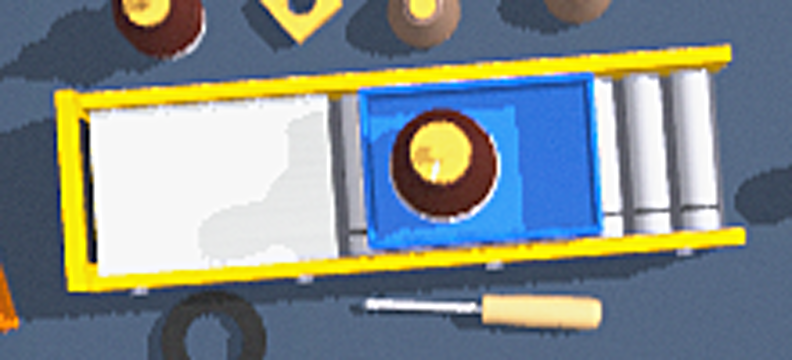

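The crop shows the tote midway on the lane (rim approx. 360–605, 75–250), the nut at (440,152) with its white mark at (435,170), and the stop bar at x≈75. Tote centre ≈ (0.552, -0.062), lane angle ≈ 4.6°, about 0.228 m to travel. I'll move behind the rear wall, fingers shut.

```bash
cat >> h.py <<'E'
from scipy.spatial.transform import Rotation as Ro
def plan(pos,yaw_deg):
    """shift (cm) and turn (deg) in tool axes to reach pos, tool down, tool x at yaw"""
    o=status.get_obs();q=o["eef_rot"];R=Ro.from_quat([q[1],q[2],q[3],q[0]])
    T=Ro.from_euler("z",yaw_deg,degrees=True)*Ro.from_euler("x",180,degrees=True)
    print("shift",(R.inv().apply(np.array(pos)-o["eef_pos"])*100).round(2),"turn",np.degrees((R.inv()*T).as_rotvec()).round(2))
    print(o["time_s"],o["q"].round(3),o["eef_pos"].round(4),o["wrist_force"].round(1),o["opening"],o["grasp_force"])
E
python3 -c "
from h import *
plan((.5635,-.205,.25),4.6)"
```

```text
shift [ 46.28 -19.35  -1.91] turn [-9.000e-02 -1.000e-02  1.487e+01]
0.1 [-1.437  0.181  1.608 -0.     1.354 -0.206] [ 0.1916 -0.5416  0.2305] [ 0.3  0.6 -0.3] 0.9993205930493771 0.0
```

```bash
python3 -m handwheel '[[[-1,4.6,-1.9,-1.9,0,0,2],[-1,9.2,-3.9,-1.9,0,0,4],[-1,14,-5.8,-1.9,0,0,6],[-1,18.5,-7.7,-1.9,0,0,8],[-1,23,-9.7,-1.9,0,0,10],[-1,28,-11.6,-1.9,0,0,12],[-1,33,-13.6,-1.9,0,0,13],[-1,38,-15.5,-1.9,0,0,14.9],[-1,43,-17.5,-1.9,0,0,14.9],[-1,46.28,-19.35,-1.9,0,0,14.9]]]'; python3 -c "
from h import *
plan((.5635,-.205,.25),4.6);plan((.5635,-.205,.085),4.6)"
```

```text
time_s: 1.35
eef_pos: [0.5648, -0.2035, 0.2497]
eef_rot: [-0.0, 0.999, 0.041, -0.0]
wrist_force: [0.3, 0.4, 0.8]
opening: -0.002
grasp_force: 0.0
shift [-0.14  0.14 -0.03] turn [-0.04  0.03  0.05]
1.35 [-0.543  0.222  1.52   0.     1.4    0.946] [ 0.5648 -0.2035  0.2497] [0.3 0.4 0.8] -0.0017606707662220049 0.0
shift [-0.13  0.15 16.47] turn [-0.04  0.03  0.05]
1.35 [-0.543  0.222  1.52   0.     1.4    0.946] [ 0.5648 -0.2035  0.2497] [0.3 0.4 0.8] -0.0017606707662220049 0.0
```

```bash
python3 -m handwheel '[[[-1,-0.1,0.1,5,0,0,0],[-1,-0.1,0.1,10,0,0,0],[-1,-0.1,0.1,14,0,0,0],[-1,-0.1,0.1,16.4,0,0,0],[-1,-0.1,0.1,16.4,0,0,0]]]'; python3 -m handwheel '[[[-1,0,-1,0,0,0,0],[-1,0,-2,0,0,0,0],[-1,0,-3,0,0,0,0],[-1,0,-4,0,0,0,0],[-1,0,-5,0,0,0,0]]]'
python3 - <<'E'
from h import *
c=camera("top");cv2.imwrite("pics/t1.png",c["frame"])
print(status.get_obs()["wrist_force"])
E
```

```text
time_s: 1.98
eef_pos: [0.5606, -0.2053, 0.0836]
eef_rot: [-0.002, 0.999, 0.04, -0.002]
wrist_force: [-0.2, 0.3, 0.4]
opening: -0.0
grasp_force: 0.0
time_s: 2.6
eef_pos: [0.559, -0.1563, 0.0869]
eef_rot: [0.0, 0.999, 0.04, 0.001]
wrist_force: [0.5, -1.4, 0.9]
opening: 0.002
grasp_force: 0.8
[-0.42863216  0.59960804 -0.51747737]
```

View pics/t1.png

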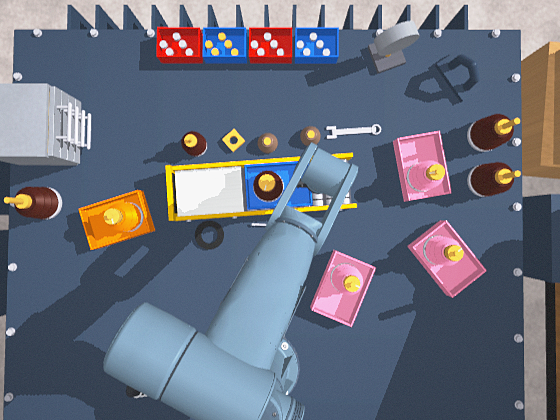

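The tote is moving (nut now at pixel (267,182), from 272). Everything else is untouched, so I'll carry on pushing.

```bash
python3 -m handwheel '[[[-1,0,-1,0,0,0,0],[-1,0,-2,0,0,0,0],[-1,0,-3,0,0,0,0],[-1,0,-4,0,0,0,0],[-1,0,-5,0,0,0,0],[-1,0,-6,0,0,0,0],[-1,0,-7,0,0,0,0],[-1,0,-8,0,0,0,0],[-1,0,-9,0,0,0,0],[-1,0,-10,0,0,0,0]]]';python3 -m handwheel '[[[-1,0,-1,0,0,0,0],[-1,0,-2,0,0,0,0],[-1,0,-3,0,0,0,0],[-1,0,-4,0,0,0,0],[-1,0,-5,0,0,0,0],[-1,0,-6,0,0,0,0],[-1,0,-7,0,0,0,0],[-1,0,-8,0,0,0,0]]]'
```

```text
time_s: 3.9
eef_pos: [0.5504, -0.0566, 0.0861]
eef_rot: [0.0, 0.999, 0.04, -0.0]
wrist_force: [0.2, -3.6, -1.2]
opening: 0.003
grasp_force: 1.5
time_s: 4.9
eef_pos: [0.5442, 0.0234, 0.0863]
eef_rot: [0.0, 0.999, 0.04, -0.0]
wrist_force: [0.6, -2.1, -1.9]
opening: 0.002
grasp_force: 1.5
```

```bash
python3 -m handwheel '[[[-1,0,-0.5,0,0,0,0],[-1,0,-1,0,0,0,0],[-1,0,-1.5,0,0,0,0],[-1,0,-2,0,0,0,0],[-1,0,-2.4,0,0,0,0]]]';python3 -m handwheel '[[[-1,0,-0.3,0,0,0,0],[-1,0,-0.6,0,0,0,0]]]';python3 -m handwheel '[[[-1,0,-0.2,0,0,0,0],[-1,0,-0.4,0,0,0,0]]]'
```

```text
time_s: 5.52
eef_pos: [0.5423, 0.0469, 0.0863]
eef_rot: [0.0, 0.999, 0.04, -0.0]
wrist_force: [0.8, -3.0, -0.9]
opening: -0.001
grasp_force: 1.6
time_s: 5.78
eef_pos: [0.5419, 0.0528, 0.0863]
eef_rot: [0.0, 0.999, 0.04, 0.0]
wrist_force: [-0.0, -3.0, -1.4]
opening: 0.0
grasp_force: 1.6
time_s: 6.02
eef_pos: [0.5416, 0.0567, 0.0863]
eef_rot: [0.0, 0.999, 0.04, -0.0]
wrist_force: [-0.4, -2.8, -0.5]
opening: -0.003
grasp_force: 1.7
```

```bash
for i in 1 2; do python3 -m handwheel '[[[-1,0,-0.2,0,0,0,0],[-1,0,-0.4,0,0,0,0]]]'|grep -E "pos|force"; done
python3 - <<'E'
from h import *
c=camera("top");np.savez("top2.npz",**c);cv2.imwrite("pics/t2.png",cv2.resize(c["frame"][140:240,150:370],None,fx=3.6,fy=3.6,interpolation=2))
E
```

```text
eef_pos: [0.5435, 0.0579, 0.0873]
wrist_force: [5.9, -18.3, -2.0]
grasp_force: 9.3
eef_pos: [0.5443, 0.0583, 0.0877]
wrist_force: [6.0, -33.3, -3.3]
grasp_force: 17.0
```

View pics/t2.png

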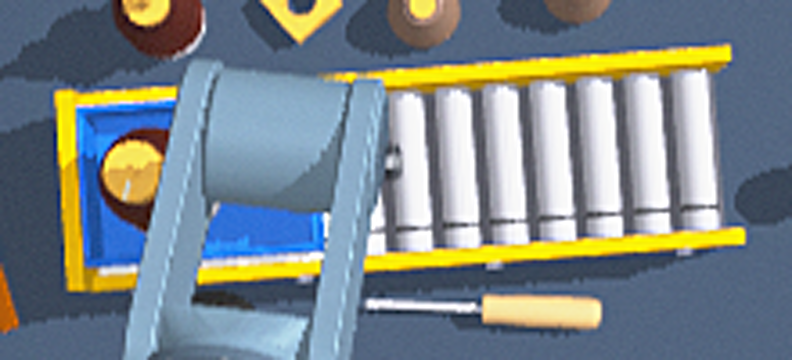

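Force rose to 33 N with no further motion, and the picture shows the tote's front rim at the stop (pixel x≈78). It's home. Backing away, rising, and opening while rotating the wrist for the full screw-down range.

```bash
python3 -m handwheel '[[[-1,0,1,0,0,0,0],[-1,0,4,0,0,0,0],[-1,0,5,-3,0,0,0],[-1,0,5,-9,0,0,-8],[-1,0,5,-14,0,0,-18],[0,0,5,-18,0,0,-28],[1,0,5,-18,0,0,-38],[1,0,5,-18,0,0,-48],[1,0,5,-18,0,0,-58],[1,0,5,-18,0,0,-68]]]'
python3 - <<'E'
from h import *
c=camera("top");np.savez("top3.npz",**c)
P,H,blue,yel,reg=measure(c);E=c["extrinsics"]
v,u=np.mgrid[:420,:560]
def ray(z):
    d=np.stack([(u-c["cx"])/c["fx"],(v-c["cy"])/c["fy"],np.ones_like(u,float)],-1)@E[:3,:3].T
    return E[:3,3]+d*((z-E[2,3])/d[...,2])[...,None]
m=yel&(P[...,2]>.195)&(P[...,2]<.214)&(abs(P[...,0]-.53)<.05)&(abs(P[...,1]-.19)<.05)
p=ray(.207)[m];print("nut",m.sum(),p.mean(0),p.min(0),p.max(0),np.median(P[m][:,2]))
bl=reg&(H[...,0]>100)&(H[...,0]<120)&(H[...,1]>150)&(P[...,2]>.085)
print("tote",cv2.minAreaRect(ray(.104)[bl][:,:2].astype(np.float32)))
plan((.531,.196,.26),-120)
cv2.imwrite("pics/t3.png",cv2.resize(c["frame"][140:240,150:370],None,fx=3.6,fy=3.6,interpolation=2))
E
```

```text
time_s: 7.82
eef_pos: [0.5447, 0.0158, 0.2663]
eef_rot: [-0.001, 0.804, 0.594, 0.0]
wrist_force: [0.3, 0.3, 0.5]
opening: 0.998
grasp_force: 0.0
nut 38 [0.54090848 0.20126833 0.207     ] [0.51713507 0.17598625 0.207     ] [0.55477677 0.21643338 0.207     ] 0.20832051622830094
tote ((0.5363565683364868, 0.15552660822868347), (0.12916186451911926, 0.21031412482261658), 3.25787615776062)
shift [16.87 -6.49  0.66] turn [ 1.2000e-01 -6.0000e-02 -1.6667e+02]
7.875 [-0.19   0.085  1.642  0.002  1.414  0.101] [0.5447 0.0157 0.2663] [-0.7 -0.4  0. ] 0.9963822779513618 0.0
```

View pics/t3.png

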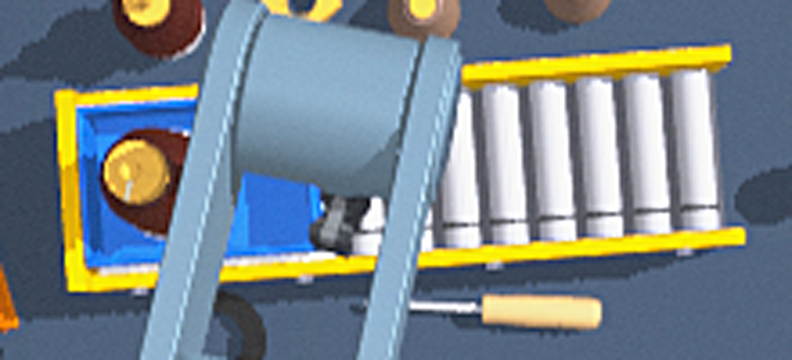

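The nut with its white mark is visible at crop (138,172), and the tote's front rim still touches the stop. Refining the nut position now.

Run:
```python
from h import *
def nut(c,y0,x0):
    P,H=cloud(c)
    m=(P[...,2]>.197)&(P[...,2]<.216)&(abs(P[...,0]-x0)<.04)&(abs(P[...,1]-y0)<.04)
    m=cv2.morphologyEx(m.astype(np.uint8),cv2.MORPH_OPEN,np.ones((3,3)))
    (a,b),r=cv2.minEnclosingCircle(np.argwhere(m)[:,::-1].astype(np.float32))
    p=P[m>0];return m.sum(),(a,b,r),p.mean(0).round(4),p.min(0).round(4),p.max(0).round(4),np.median(p[:,2])
for f,y in(("top0",-.032),("top3",.193)): print(f,nut(dict(np.load(f+".npz")),y,.55 if y<0 else .532))
print("scene0",nut(dict(np.load("scene0.npz")),-.032,.55))
c=camera("scene");np.savez("scene3.npz",**c);print("scene3",nut(c,.193,.532))
```

```text
top0 (np.uint64(186), (271.734375, 182.390625, 8.28061294555664), array([ 0.5499, -0.0324,  0.2086]), array([ 0.5293, -0.0518,  0.1999]), array([ 0.5697, -0.0114,  0.2156]), np.float64(0.20895840465794424))
top3 (np.uint64(199), (186.92465209960938, 187.63014221191406, 8.349812507629395), array([0.5341, 0.1948, 0.2078]), array([0.5143, 0.1733, 0.1981]), array([0.5549, 0.2168, 0.2157]), np.float64(0.2079695812011626))
scene0 (np.uint64(152), (287.3235168457031, 201.14706420898438, 7.971163272857666), array([ 0.556 , -0.0381,  0.2072]), array([ 0.5318, -0.0569,  0.1973]), array([ 0.5751, -0.0114,  0.2158]), np.float64(0.20746969403802706))
scene3 (np.uint64(129), (318.53570556640625, 143.0, 7.6018829345703125), array([0.5395, 0.1893, 0.2065]), array([0.5161, 0.1724, 0.1974]), array([0.5595, 0.2124, 0.2152]), np.float64(0.20643343919202128))
```

```bash
python3 -m handwheel '[[[1,0,0,0,0,0,-10],[1,0,0,0,0,0,-20],[1,0,0,0,0,0,-30],[1,0,0,0,0,0,-40],[1,0,0,0,0,0,-50],[1,0,0,0,0,0,-60],[1,0,0,0,0,0,-70],[1,0,0,0,0,0,-80],[1,0,0,0,0,0,-90],[1,0,0,0,0,0,-100]]]' | head -3;  python3 -m handwheel '[[[1,0,0,0,0,0,-10],[1,0,0,0,0,0,-20],[1,0,0,0,0,0,-30],[1,0,0,0,0,0,-40],[1,0,0,0,0,0,-50],[1,0,0,0,0,0,-60],[1,0,0,0,0,0,-66],[1,0,0,0,0,0,-66]]]' |head -3; python3 -c "
from h import *
plan((.534,.1945,.255),-120)"
```

```text
time_s: 9.18
eef_pos: [0.5448, 0.0154, 0.2663]
eef_rot: [-0.0, 0.064, 0.998, 0.001]
time_s: 10.18
eef_pos: [0.5448, 0.0153, 0.2663]
eef_rot: [0.0, -0.488, 0.873, 0.0]
shift [-14.69  10.32   1.14] turn [ 0.03  0.03 -1.64]
10.175 [-1.900e-01  8.500e-02  1.642e+00  1.000e-03  1.414e+00 -2.780e+00] [0.5448 0.0153 0.2663] [ 0.5 -0.3 -0.4] 1.0019351330200719 0.0
```

```bash
python3 -m handwheel '[[[1,-4,2.8,0,0,0,0],[1,-8,5.6,0.5,0,0,0],[1,-12,8.4,1,0,0,0],[1,-14.7,10.3,1.1,0,0,-1],[1,-14.7,10.3,1.1,0,0,-1],[1,-14.7,10.3,1.1,0,0,-1]]]'; python3 -c "
from h import *
plan((.534,.1945,.172),-120)
c=camera('scene');cv2.imwrite('pics/s4.png',cv2.resize(c['frame'][60:220,220:420],None,fx=3.6,fy=3.6,interpolation=2))"
```

```text
time_s: 10.92
eef_pos: [0.5337, 0.1936, 0.2552]
eef_rot: [-0.0, -0.496, 0.868, -0.0]
wrist_force: [-0.5, 0.1, 0.6]
opening: 1.0
grasp_force: 0.0
shift [-0.1   0.02  8.32] turn [-0.   -0.02 -0.55]
10.925 [ 0.139  0.145  1.599 -0.     1.398 -2.469] [0.5337 0.1936 0.2552] [-0.5  0.1  0.6] 0.9995636744308715 0.0
```

View pics/s4.png

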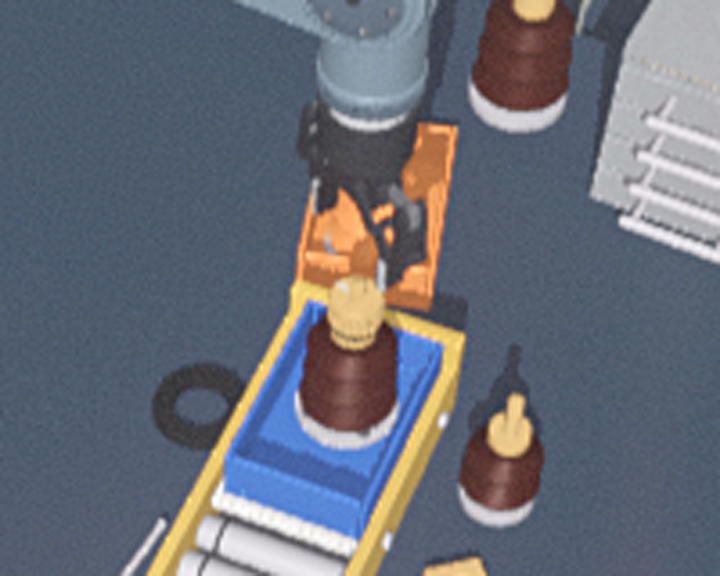

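The gripper stands open above the nut (355,310 in the crop) with the fingers on either side, and the tote is home. Descending and gripping.

```bash
python3 -m handwheel '[[[1,-0.1,0,2,0,0,0],[1,-0.1,0,4,0,0,0],[1,-0.1,0,6,0,0,0],[1,-0.1,0,7.5,0,0,0],[1,-0.1,0,8.3,0,0,0],[1,-0.1,0,8.3,0,0,0]]]'; python3 -m handwheel '[[[0.2,0,0,0,0,0,0],[0,0,0,0,0,0,0],[-1,0,0,0,0,0,0],[-1,0,0,0,0,0,0],[-1,0,0,0,0,0,0],[-1,0,0,0,0,0,0]]]'
```

```text
time_s: 11.72
eef_pos: [0.5341, 0.1944, 0.172]
eef_rot: [-0.0, -0.496, 0.868, 0.0]
wrist_force: [-0.1, -0.1, -0.7]
opening: 1.001
grasp_force: 0.0
time_s: 12.48
eef_pos: [0.5356, 0.1945, 0.1734]
eef_rot: [0.001, -0.497, 0.868, -0.001]
wrist_force: [4.5, -2.8, 3.5]
opening: 0.503
grasp_force: 61.4
```

```bash
python3 -m handwheel '[[[-1,0,0,0,0,0,8],[-1,0,0,0.01,0,0,16],[-1,0,0,0.02,0,0,24],[-1,0,0,0.03,0,0,32],[-1,0,0,0.03,0,0,40],[-1,0,0,0.04,0,0,48],[-1,0,0,0.05,0,0,56],[-1,0,0,0.05,0,0,64],[-1,0,0,0.06,0,0,72],[-1,0,0,0.07,0,0,80]]]'; python3 -c "
from h import *
o=status.get_obs();print(o['q'].round(3),o['torque'].round(3))"; python3 -m handwheel '[[[-1,0,0,0,0,0,5],[-1,0,0,0.01,0,0,10],[-1,0,0,0.01,0,0,15],[-1,0,0,0.02,0,0,20],[-1,0,0,0.02,0,0,25]]]'; python3 -c "
from h import *
o=status.get_obs();print(o['q'].round(3),o['torque'].round(3))"
```

```text
time_s: 13.72
eef_pos: [0.5348, 0.1965, 0.1726]
eef_rot: [0.001, 0.179, 0.984, 0.002]
wrist_force: [3.1, 5.2, 3.2]
opening: 0.497
grasp_force: 61.8
[ 0.142  0.226  1.678  0.003  1.235 -1.069] [ 0.74  -0.441  0.122]
time_s: 14.35
eef_pos: [0.535, 0.1964, 0.1724]
eef_rot: [0.001, 0.387, 0.922, 0.002]
wrist_force: [4.7, 3.9, 2.7]
opening: 0.497
grasp_force: 61.7
[ 0.142  0.226  1.678  0.003  1.234 -0.634] [ 0.619 -0.536  0.05 ]
```

```bash
for i in 1 2 3 4; do python3 -m handwheel '[[[-1,0,0,0,0,0,5],[-1,0,0,0.01,0,0,10],[-1,0,0,0.01,0,0,15]]]' | grep -E "wrist|pos"; python3 -c "
from h import *
o=status.get_obs();print(o['q'][5].round(3),o['torque'].round(3))"; done
```

```text
eef_pos: [0.5352, 0.1962, 0.1723]
wrist_force: [4.0, 3.4, 3.0]
-0.372 [ 0.552 -0.607  0.062]
eef_pos: [0.5353, 0.1961, 0.1722]
wrist_force: [5.2, 3.3, 2.8]
-0.111 [ 0.528 -0.691  0.139]
eef_pos: [0.5354, 0.196, 0.1722]
wrist_force: [4.4, 2.3, 2.9]
0.151 [ 0.416 -0.831  0.08 ]
eef_pos: [0.5353, 0.1955, 0.1719]
wrist_force: [5.6, 1.6, 4.5]
0.413 [ 0.279 -1.035  0.73 ]
```

```bash
for i in 1 2 3; do python3 -m handwheel '[[[-1,0,0,0,0,0,3],[-1,0,0,0,0,0,6]]]' | grep -E "wrist|pos"; python3 -c "
from h import *
o=status.get_obs();print(o['q'][5].round(3),o['torque'].round(3))"; done
```

```text
eef_pos: [0.5366, 0.1956, 0.1725]
wrist_force: [8.1, -0.2, 0.6]
0.514 [-0.025 -1.47   2.048]
eef_pos: [0.5366, 0.1956, 0.1727]
wrist_force: [6.7, 0.6, 4.4]
0.619 [ 0.117 -1.296  0.981]
eef_pos: [0.5367, 0.1953, 0.1727]
wrist_force: [7.3, 0.2, 4.4]
0.724 [-0.099 -1.281  0.99 ]
```

The moment jumped to 2 N m, then fell to a steady slip at 1 N m, so the nut is bottomed. I'll hold briefly, then back off a quarter turn.

```bash
python3 -m handwheel '[[[-1,0,0,0,0,0,2],[-1,0,0,0,0,0,2],[-1,0,0,0,0,0,2]]]'|grep pos; python3 -c "
from h import *
o=status.get_obs();print(o['q'].round(3),o['torque'].round(3))"
python3 -m handwheel '[[[-1,0,0,0,0,0,-7],[-1,0,0,-0.01,0,0,-14],[-1,0,0,-0.02,0,0,-21],[-1,0,0,-0.02,0,0,-28],[-1,0,0,-0.03,0,0,-35],[-1,0,0,-0.04,0,0,-42],[-1,0,0,-0.04,0,0,-49]]]'; python3 -m handwheel '[[[-1,0,0,-0.01,0,0,-7],[-1,0,0,-0.01,0,0,-14],[-1,0,0,-0.02,0,0,-21],[-1,0,0,-0.02,0,0,-28],[-1,0,0,-0.03,0,0,-35],[-1,0,0,-0.04,0,0,-42],[-1,0,0,-0.04,0,0,-42]]]'
python3 - <<'E'
from h import *
o=status.get_obs();print(o['q'].round(3),o['torque'].round(3))
c=camera("top");cv2.imwrite("pics/t5.png",cv2.resize(c["frame"][140:240,150:370],None,fx=3.6,fy=3.6,interpolation=2))
c=camera("scene");cv2.imwrite("pics/s5.png",cv2.resize(c["frame"][60:220,220:420],None,fx=3.6,fy=3.6,interpolation=2))
E
```

```text
eef_pos: [0.5365, 0.1949, 0.1727]
[ 1.410e-01  2.260e-01  1.677e+00 -1.000e-03  1.232e+00  7.570e-01] [-0.323 -1.094  1.131]
time_s: 17.85
eef_pos: [0.535, 0.1955, 0.1723]
eef_rot: [0.0, 0.617, 0.787, 0.001]
wrist_force: [2.8, 1.3, 3.3]
opening: 0.499
grasp_force: 62.0
time_s: 18.73
eef_pos: [0.5336, 0.1945, 0.1726]
eef_rot: [-0.0, 0.295, 0.955, -0.001]
wrist_force: [-3.7, -3.9, 8.1]
opening: 0.503
grasp_force: 62.4
[ 1.410e-01  2.250e-01  1.679e+00 -1.000e-03  1.239e+00 -8.300e-01] [-0.683  0.458  0.052]
```

View pics/t5.png

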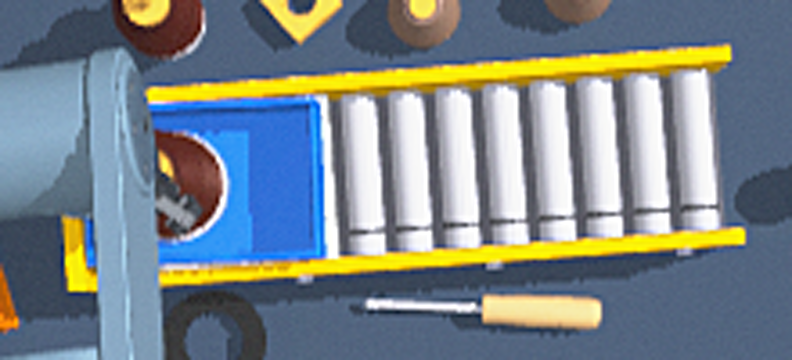

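View pics/s5.png

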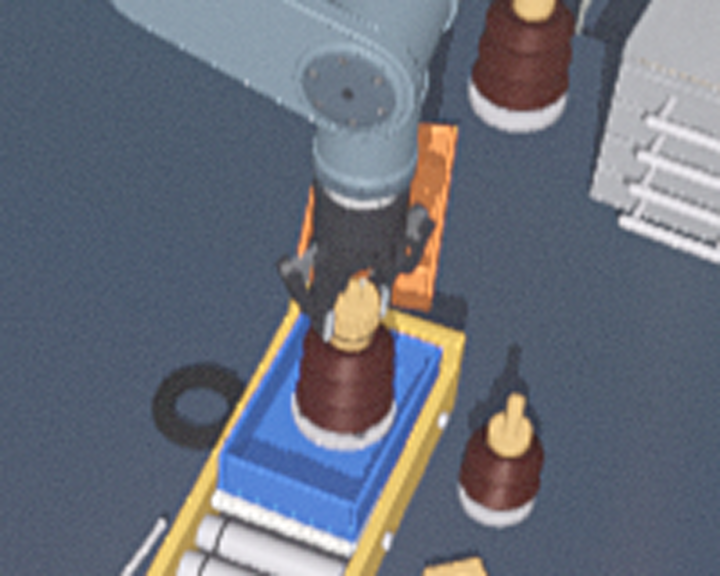

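The top crop shows the tote's rear rim at x≈325 (97–258), slightly yawed within its play. The scene crop shows the fingers still on the nut at (355,315). Joint 6 turned back 1.587 rad. A numerical check of the tote follows.

Run:
```python
from h import *
def rear(c,y0):
    P,H=cloud(c);E=c["extrinsics"];v,u=np.mgrid[:420,:560]
    d=np.stack([(u-c["cx"])/c["fx"],(v-c["cy"])/c["fy"],np.ones_like(u,float)],-1)@E[:3,:3].T
    R=E[:3,3]+d*((.104-E[2,3])/d[...,2])[...,None]
    b=(H[...,0]>100)&(H[...,0]<120)&(H[...,1]>150)&(abs(R[...,0]-.54)<.08)&(abs(R[...,1]-y0)<.06)
    pts=np.array([R[r][b[r]][np.argmin(R[r][b[r]][:,1])][:2] for r in range(420) if b[r].sum()>4])
    pts=pts[4:-4];k=np.polyfit(pts[:,0],pts[:,1],1);return "tilt deg",np.degrees(np.arctan(k[0])),"rear y at x=.54",np.polyval(k,.54),len(pts)
print(rear(np.load("top0.npz"),-.13))
c=camera("top");print(rear(c,.10));o=status.get_obs();print(o["dq"].round(3),o["wrist_force"].round(1),o["grasp_force"],o["eef_pos"],o["time_s"])
```

```text
('tilt deg', np.float64(4.2203486049428856), 'rear y at x=.54', np.float64(-0.15618172156764978), 37)
('tilt deg', np.float64(2.7267020486498397), 'rear y at x=.54', np.float64(0.06608380006897507), 38)
[-0.001  0.002 -0.001 -0.     0.002 -0.002] [-2.7 -3.6  8.2] 62.39197611808777 [0.53357863 0.19447832 0.17260954] 18.875
```

Run:
```python
from h import *
for c in(np.load("top3.npz"),camera("top")):
    H=cv2.cvtColor(c["frame"],cv2.COLOR_BGR2HSV);b=(H[...,0]>100)&(H[...,0]<120)&(H[...,1]>150)
    print([(r,int(np.where(b[r,170:250])[0].max()+170)) for r in range(168,214,2) if b[r,170:250].any()])
```

```text
[(168, 204), (170, 203), (172, 203), (174, 203), (176, 185), (178, 183), (180, 180), (182, 179), (184, 178), (186, 177), (188, 220), (190, 230), (192, 238), (194, 238), (196, 238), (198, 239), (200, 237), (202, 235), (204, 235), (206, 235), (208, 237), (210, 245), (212, 194)]
[(168, 237), (170, 238), (172, 238), (174, 238), (176, 238), (178, 238), (180, 238), (182, 238), (184, 238), (186, 239), (188, 239), (190, 239), (192, 239), (194, 239), (196, 239), (198, 239), (200, 239), (202, 239), (204, 239), (206, 239), (208, 239), (210, 240), (212, 216)]
```

The rear edge lies within a pixel of where it was right after the firm push against the stop, so the tote is home. Handing in.

```bash
python3 -c "
from bench import ctrl
print(ctrl.hand_in())"
```

```text
the job is handed in; nothing more can be done
None
```

I pushed the tote against the stop, screwed the nut down until it bottomed out, backed it off about 91° and handed the job in still gripping it at about 62 N; the hand-in returned no verdict, and by the camera the tote is within about 3 mm of home, turned about 2° within its play.

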